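# Find the dry bearing on the revolving serving board and lock that plate

### The arm

A 6-joint arm with a two-finger parallel gripper is mounted at the origin on the work surface. World frame = base frame: x ahead of the robot, y to its left, z up, the work surface at z = 0. Lengths are in m, angles in rad, forces in N, time in s.
With the tool pointing down it reaches from about 0.375 to 0.9 m from the base axis. Payload 3.1 kg.
Tool frame: the origin (TCP) lies where the fingers leave the gripper's body, on its centre line; the fingertips stand manip.tip_reach ahead of it and the grasp point (between the pads) lies 54 mm ahead of it (manip.tip_reach is the distance from the TCP to the fingertips, in m); z points along the fingers, y is the direction in which the jaws open and shut (so a half turn about z gives the same grasp; the last joint's range is limited). The gripper opens to 85 mm and grips with 20 to 120 N. Pads are 22 mm wide; open, the fingers measure 114 mm over their backs; the gripper's body (76 mm by 85 mm) begins 54 mm behind the grasp point. The pads swing forward as they close: fully open they stand 13 mm farther back than shut.
Start: joints at [1.06, 0.527, 1.433, -0, 1.181, -0.178], TCP at [0.204, 0.591, 0.304] pointing down, gripper open.
Joint ranges: [-3.08, 3.08], [-0.75, 2.2], [0.22, 2.44], [-1.43, 4.57], [0, 2.65], [-2.85, 2.85]. Speed limits (rad/s): [2.79, 2.79, 3.14, 3.14, 3.14, 3.14].

### API

Orientations are given as a unit quaternion [x, y, z, w].
In Python, from station import manip, cams, order gives the robot as it stands. The module is installed in compiled form; this text tells all that it offers.
- The arm moves only by the tool drive_tool, never from a script. Its arguments are lists of equal length, an entry for each row: "linear": the shift along the tool's x, y, z in mm, a list of three; "rot": the turn, a rotation vector about the tool's x, y, z in degrees, a list of three; "hand": the finger opening in mm, from 0 to 85.4. A call has 1 to 20 rows; each row shifts and turns the pose as measured when the row begins, along the tool's axes as they then stand; what a row does not reach is not made up. A row lasts 1/12 s, in which the tool goes at most 41.7 mm and 7.16 degrees, less where a joint would pass 70% of its speed; a pose out of reach is approached as far as the arm can. A call with a gripper value outside its range is refused whole. The fingers move at their own pace and stop on an object; "force" is the grip in N (left out, the last holds). Time passes only in rows, so rows that do not move let the fingers close. It gives the time, the measured TCP pose, the force and the opening at its end, in the units of the state.
- manip.sense(): the state, without advancing time (a new reading comes with each control period).
- cams.snapshot(name): name is "scene" or "top" or "wrist"; returns the picture (420x560x3 uint8, red, green, blue); there is no depth.
- cams.camera_model(name): a dict with "vfov" (degrees; the focal length in pixels is half the picture's height over the tangent of half this angle, whatever the lens; pixels are square), "cx", "cy" (the principal point, pixels), "k1" (the pictures are not rectified: a ray, as slopes to the right and down, at radius r is drawn at 1 + k1 r^2 times it, then the intrinsics apply), "rvec" (rotation vector, rad) and "tvec" (3), from world to camera coordinates, as OpenCV has them. Camera axes: x right, y down, z forward; pixel columns grow to the right and rows downward; lengths in m; the calibration is good to about 2 mm. A picture is of the moment at which its call begins: read the wrist's pose just before it. camera_model takes no time and is no camera call; for the wrist camera it gives the pose at the moment of the call.
- order.sign_off(): hands the job in, once; it reports no verdict.
Trained networks look in the newest picture that a camera, given by its name, has taken for a name from the list of things; names that differ only in an ending like _2 or _b are one class to them, and where a whole thing is asked for, a point or a joint stands for the part that bears it (a point fixed in the world has none). Each returns a list of dicts, best first, with "score" (0 to 1); they miss things now and then, are a little off and sometimes report something else, mostly with a low value. They report only what shows in the picture. A call takes as long as a camera call.
- cams.regions_of(label, camera): "pixels" (420x560 bool, what is visible of it) and "rect" ([left, top, right, bottom] in pixels, round what is visible of it).
- cams.spot_point(label, camera): "at" ([column, row] in pixels: a listed point, or the origin of a listed thing).
The state is a dict: "t": time; "q": joint angles; "qd": joint speeds; "tau": joint torques, N m; "tcp_pos": TCP position; "tool_rot": TCP orientation; "force": force on the tool from outside, world axes, zero at the start; "ft_torque": the same for the moment, N m; "finger_gap": opening from 0.0 (shut) to 1.0 (fully open).
Only numpy, scipy, OpenCV 4.12 (cv2) and the standard library are available. Lean on these libraries where they do the work, as an engineer would, in place of code of your own. Each camera call takes 0.05 s, during which the arm holds its last target. There are 200 camera calls.

### The job

One of the three revolving plates on the serving board has a dry bearing: push each plate round by its knob with the closed fingertips and feel for drag, giving the two free-running plates at least a quarter turn but stopping at once on the one that drags, within 20 degrees, so that its bearing is not scored. Then slide the lock tab of the dragging plate fully home against its stop, never pushing harder than about 30 N on anything. Leave the other two locks open and everything else on the sideboard where it is.

Things in the scene. Friction and masses are not known exactly. Their poses are not given: they have to be found in the camera images.
- board: fixed pale wood serving board, 200 (x) x 450 (y) x 18 mm thick, lying on the sideboard top; origin at the centre of its underside, z up, y along the row of three plates, -x side towards the robot. Three revolving white plates stand in a row on it, 140 mm apart, and in front (-x) of each stands the steel tab of that plate's lock. All look alike; which plate is dry varies.
- plate_left (a point): bearing axis of the plate at the +y end of the row, at its upper face, 36 mm above the sideboard top; the plate is 110 mm across, 8 mm thick. Axes as the board's; the point does not turn with the plate. A sound plate needs 0.4 to 1.2 N at its knob to turn steadily, the dry one 6 to 7 N; each stays where it is left.
- knob_left (a point): middle angle of the start of the finger knob of the plate at the +y end of the row: upright steel pin 14 mm across, from 36 to 66 mm above the sideboard top, 45 mm from the bearing axis on the board's -x side; this point is half-way up. The real knob starts anywhere within 9 degrees of turn either side; the point does not move with it.
- tab_left (a point): centre of the lock tab in front of the plate at the +y end of the row, as it stands open: steel block 12 (x) x 30 (y) x 24 mm tall, from 18 to 42 mm above the sideboard top. It slides 20 mm along the board's +x, towards its plate, to a stop where it is home; it resists with about 4 N and stays where it is left. This point does not move with the tab. At the start the tab may already be up to 2 mm in.
- plate_middle (a point): bearing axis of the plate at the middle of the row, at its upper face, 36 mm above the sideboard top; the plate is 110 mm across, 8 mm thick. Axes as the board's; the point does not turn with the plate. A sound plate needs 0.4 to 1.2 N at its knob to turn steadily, the dry one 6 to 7 N; each stays where it is left.
- knob_middle (a point): middle angle of the start of the finger knob of the plate at the middle of the row: upright steel pin 14 mm across, from 36 to 66 mm above the sideboard top, 45 mm from the bearing axis on the board's -x side; this point is half-way up. The real knob starts anywhere within 9 degrees of turn either side; the point does not move with it.
- tab_middle (a point): centre of the lock tab in front of the plate at the middle of the row, as it stands open: steel block 12 (x) x 30 (y) x 24 mm tall, from 18 to 42 mm above the sideboard top. It slides 20 mm along the board's +x, towards its plate, to a stop where it is home; it resists with about 4 N and stays where it is left. This point does not move with the tab. At the start the tab may already be up to 2 mm in.
- plate_right (a point): bearing axis of the plate at the -y end of the row, at its upper face, 36 mm above the sideboard top; the plate is 110 mm across, 8 mm thick. Axes as the board's; the point does not turn with the plate. A sound plate needs 0.4 to 1.2 N at its knob to turn steadily, the dry one 6 to 7 N; each stays where it is left.
- knob_right (a point): middle angle of the start of the finger knob of the plate at the -y end of the row: upright steel pin 14 mm across, from 36 to 66 mm above the sideboard top, 45 mm from the bearing axis on the board's -x side; this point is half-way up. The real knob starts anywhere within 9 degrees of turn either side; the point does not move with it.
- tab_right (a point): centre of the lock tab in front of the plate at the -y end of the row, as it stands open: steel block 12 (x) x 30 (y) x 24 mm tall, from 18 to 42 mm above the sideboard top. It slides 20 mm along the board's +x, towards its plate, to a stop where it is home; it resists with about 4 N and stays where it is left. This point does not move with the tab. At the start the tab may already be up to 2 mm in.
- spin_1 (a joint): turn of one of the three plates, rad, 0 with its knob straight towards the board's -x, positive anticlockwise from above, stops at +-3.0; the numbers do NOT tell where in the row the plate stands
- lock_1 (a joint): travel of the lock tab of the same plate as spin_1, m, 0 open, 0.020 home; likewise not in the order of the row
- spin_2 (a joint): turn of one of the three plates, rad, 0 with its knob straight towards the board's -x, positive anticlockwise from above, stops at +-3.0; the numbers do NOT tell where in the row the plate stands
- lock_2 (a joint): travel of the lock tab of the same plate as spin_2, m, 0 open, 0.020 home; likewise not in the order of the row
- spin_3 (a joint): turn of one of the three plates, rad, 0 with its knob straight towards the board's -x, positive anticlockwise from above, stops at +-3.0; the numbers do NOT tell where in the row the plate stands
- lock_3 (a joint): travel of the lock tab of the same plate as spin_3, m, 0 open, 0.020 home; likewise not in the order of the row
- bowl: celadon ceramic bowl, 130 mm across, 55 mm tall, beside the board's -y end; origin at the centre of its underside; a bystander, leave it alone
- dish: small glass dish, 80 mm across, 25 mm tall, beside the board's +y end; origin at the centre of its underside; a bystander, leave it alone
- fork: steel cake fork, 152 mm long along its x, 4 mm thick, lying beyond the board's far side; origin at the centre of its underside; a bystander, leave it alone
- ring: steel napkin ring standing on its rim face, 44 mm across, 25 mm tall, beyond the board's far side; origin at the centre of its underside; a bystander, leave it alone

How it is judged:
By the outcome, as a careful person would: the job done as asked, in the order asked, and still so for the second after the job is handed in, with the robot touching nothing.
It also fails if it takes over 67 s, if anything falls off the work surface, if the arm or the gripper's body presses on something with over 40 N, if the wrist force passes 120 N, or if a joint passes its speed limit or range.

## Working session

There is one attempt and no reset: what is moved stays moved. The work goes in short steps, Python scripts to look and compute and a tool call to move; the robot and the scene stay as the last step left them, time stands still between calls to the robot, and variables do not carry over. Pictures are saved under pics/ and viewed, about 8 in all and at most 12, crops included, and the job is handed in when it is done.

Besides the shell and the picture viewer there is one more tool, called after ">>>" by a JSON object that holds its "api" and its "payload", one argument or row to a line. drive_tool: Moves the arm, as the interface text tells. Its arguments: {"type":"object","properties":{"linear":{"type":"array","items":{"type":"array","items":{"type":"number"}}},"rot":{"type":"array","items":{"type":"array","items":{"type":"number"}}},"hand":{"type":"array","items":{"type":"number"}},"force":{"type":"number"}},"required":["linear","rot","hand"]}

```bash
mkdir -p pics; cat > h.py <<'E'
import numpy as np, cv2
from station import manip, cams, order
def ray(cam,px):
    m=cams.camera_model(cam); f=210/np.tan(np.radians(m['vfov'])/2)
    d=(np.array(px,float)-[m['cx'],m['cy']])/f
    u=d.copy()
    for _ in range(20): u=d/(1+m['k1']*(u@u))
    R=cv2.Rodrigues(np.array(m['rvec'],float))[0]; t=np.array(m['tvec'],float).ravel()
    return -R.T@t, R.T@np.r_[u,1]
def at_z(cam,px,z):
    o,d=ray(cam,px); return o+d*(z-o[2])/d[2]
def proj(cam,P):
    m=cams.camera_model(cam); f=210/np.tan(np.radians(m['vfov'])/2)
    R=cv2.Rodrigues(np.array(m['rvec'],float))[0]; p=R@np.array(P)+np.array(m['tvec'],float).ravel()
    u=p[:2]/p[2]; return u*(1+m['k1']*(u@u))*f+[m['cx'],m['cy']]
E
cat > a.py <<'E'
from h import *
print(manip.sense(), manip.tip_reach)
Z=dict(plate=.036,knob=.051,tab=.030)
for c in ['top','scene']:
    im=cams.snapshot(c); cv2.imwrite(f'pics/{c}0.png',im[:,:,::-1])
    for k in Z:
        for s in ['left','middle','right']:
            r=cams.spot_point(f'{k}_{s}',c)
            for x in r[:2]: print(c,k,s,round(x['score'],2),np.round(x['at'],1),at_z(c,x['at'],Z[k]).round(4))
    for b in ['board','bowl','dish','ring','fork']:
        for x in cams.spot_point(b,c)[:1]: print(c,b,round(x['score'],2),np.round(x['at'],1),at_z(c,x['at'],0).round(4))
E
python3 a.py
```

```text
{'t': 0.0, 'q': array([ 1.06049840e+00,  5.28440709e-01,  1.43391345e+00,  2.32365465e-05,
        1.18137826e+00, -1.78495291e-01]), 'qd': array([-0.0012398 ,  0.0006103 , -0.00186403, -0.00141485,  0.00017571,
        0.00051463]), 'tau': array([-1.42617482e-03, -4.42354238e+01, -1.78020859e+01, -6.32866813e-04,
        8.65912327e-03,  1.49735132e-05]), 'tcp_pos': array([0.20327869, 0.5904251 , 0.30294554]), 'tool_rot': array([ 1.65145608e-01,  9.86268616e-01, -1.00343158e-03, -3.71336173e-04]), 'force': array([-0.15303822, -0.24576033, -0.20419019]), 'ft_torque': array([ 0.00417894, -0.0221514 , -0.00672229]), 'finger_gap': 1.0035172448229732} 0.0726
top plate left 0.75 [402.7 227.7] [ 0.5655 -0.261   0.036 ]
top plate middle 0.57 [256.6 235.2] [0.5579 0.0519 0.036 ]
top knob left 0.97 [192.5 242.5] [0.5438 0.185  0.051 ]
top knob middle 0.96 [256.2 242.2] [0.541  0.0525 0.051 ]
top knob right 0.97 [325.4 237.2] [ 0.5476 -0.0919  0.051 ]
top tab left 0.77 [192.5 267.1] [0.4945 0.1883 0.03  ]
top tab middle 0.59 [258.6 263.3] [0.499 0.049 0.03 ]
top tab middle 0.55 [256.2 242.7] [
[... 506 characters left out ...]
0.1834 0.051 ]
scene knob left 0.53 [307.6 164.8] [0.5193 0.1687 0.051 ]
scene knob middle 0.57 [271.7 186. ] [0.5362 0.0487 0.051 ]
scene knob right 0.71 [221.5 210.1] [ 0.5411 -0.0862  0.051 ]
scene tab left 0.9 [306.7 165.3] [0.4953 0.1888 0.03  ]
scene tab middle 0.61 [260.5 184.1] [0.491  0.0527 0.03  ]
scene tab middle 0.15 [287.  202.6] [0.5817 0.0546 0.03  ]
scene tab right 0.9 [203.2 206. ] [ 0.4816 -0.094   0.03  ]
scene board 0.89 [275.9 211.8] [0.5621 0.0403 0.    ]
scene bowl 0.56 [148.7 274.3] [ 0.5658 -0.274   0.    ]
scene dish 0.63 [347.9 154.2] [0.4854 0.3439 0.    ]
scene ring 0.85 [344.8 226.1] [0.6914 0.1245 0.    ]
scene fork 0.74 [299.8 252.8] [ 0.6958 -0.0069  0.    ]
```

```bash
python3 -c "
import cv2,numpy as np
a=cv2.imread('pics/top0.png');cv2.imwrite('pics/v1.png',cv2.resize(a,(784,588)))"
```

```text
(no output)
```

View pics/v1.png

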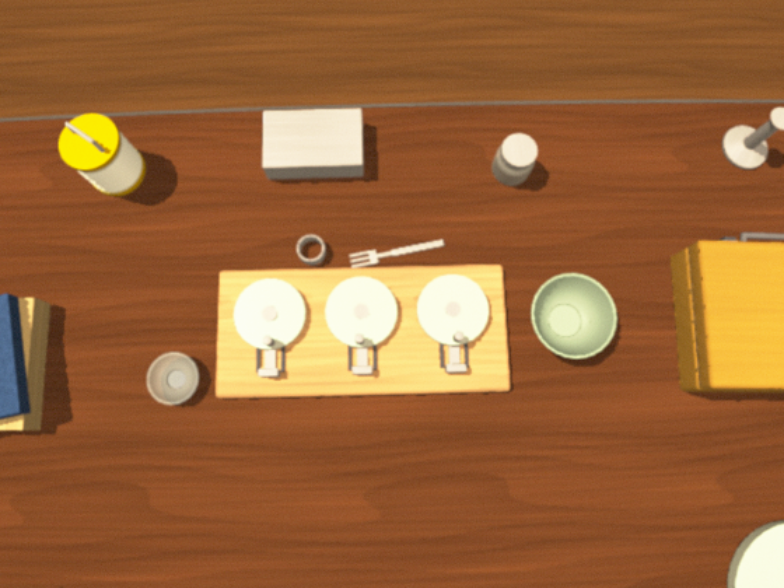

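View pics/scene0.png

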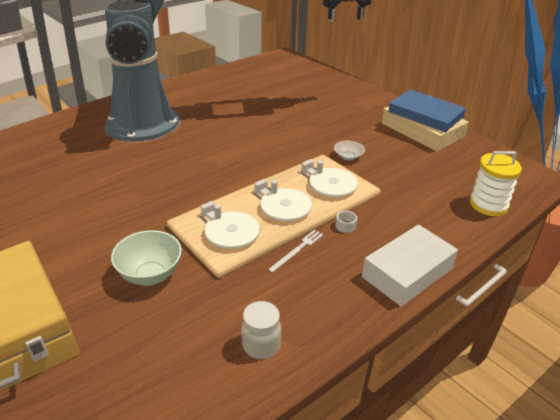

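The top view shows the plates at about (193,224), (258,223) and (323,222) in original pixels, with the knobs and tabs below them (towards the robot). The bowl, dish, ring and fork are clear of the work area. I'll refine the board fit from the plate outlines.

```bash
cat > b.py <<'E'
from h import *
im=cv2.imread('pics/top0.png'); hsv=cv2.cvtColor(im,cv2.COLOR_BGR2HSV)
m=((hsv[...,1]<45)&(hsv[...,2]>150)).astype(np.uint8)
C=[]
for u,v in [(193,224),(258,223),(323.5,222)]:
    w=np.zeros_like(m); cv2.circle(w,(int(u),int(v)),31,1,-1); 
    cs,_=cv2.findContours(m*w,cv2.RETR_EXTERNAL,cv2.CHAIN_APPROX_NONE); c=max(cs,key=cv2.contourArea)[:,0].astype(float)
    P=np.array([at_z('top',p,.036)[:2] for p in c])
    for _ in range(8):  # circle fit with trimming
        s=np.linalg.lstsq(np.c_[P,np.ones(len(P))],(P**2).sum(1),rcond=None)[0]; cc=s[:2]/2; r=np.sqrt(s[2]+cc@cc)
        e=abs(np.hypot(*(P-cc).T)-r); P=P[e<max(.0015,1.5*e.std())]
    print(cc.round(4),r.round(4),len(P)); C.append(cc)
d=C[0]-C[2]; print(np.hypot(*d), 'yaw',np.degrees(np.arctan2(-d[0],d[1])))
E
python3 b.py
```

```text
[0.5867 0.1897] 0.0531 132
[0.5863 0.0496] 0.0528 131
[ 0.586  -0.0904] 0.0529 132
0.2801236083603725 yaw -0.15401717231270332
```

>>> {"api": "drive_tool", "payload": {
  "linear": [
    [0,0,0],
    [0,0,0],
    [0,0,0],
    [-24,-31,7],
    [-24,-31,7],
    [-24,-31,7],
    [-24,-31,7],
    [-24,-31,7],
    [-24,-31,7],
    [-24,-31,7],
    [-24,-31,7],
    [-24,-31,7],
    [-24,-31,7],
    [-24,-31,7],
    [-24,-31,7],
    [-24,-31,7]
  ],
  "rot": [
    [0,0,-6.4],
    [0,0,-6.4],
    [0,0,-6.2],
    [0,0,0],
    [0,0,0],
    [0,0,0],
    [0,0,0],
    [0,0,0],
    [0,0,0],
    [0,0,0],
    [0,0,0],
    [0,0,0],
    [0,0,0],
    [0,0,0],
    [0,0,0],
    [0,0,0]
  ],
  "hand": [0,0,0,0,0,0,0,0,0,0,0,0,0,0,0,0],
  "force": 40
}}

```text
t: 2.83
tcp_pos: [0.5349, 0.1891, 0.2112]
tool_rot: [-0.017, 1.0, 0.007, 0.005]
force: [0.6, 0.7, 0.2]
finger_gap: 0.002
```

```bash
cat > w.py <<'E'
from h import *
import sys
s=manip.sense(); print(s['tcp_pos'].round(4),s['tool_rot'].round(4),s['q'].round(3),s['force'].round(2))
im=cams.snapshot('wrist'); cv2.imwrite(f'pics/w{sys.argv[1]}.png',im[:,:,::-1])
for k,z in [('knob_left',.051),('knob_middle',.051),('tab_left',.03),('plate_left',.036)]:
    for x in cams.spot_point(k,'wrist')[:2]: print(k,round(x['score'],2),np.round(x['at']),at_z('wrist',x['at'],z).round(4))
print([proj('wrist',p).round() for p in [(.5867,.1897,.036),(.5417,.1897,.066),(.5417,.1897,.036)]])
E
python3 w.py 1
```

```text
[0.5349 0.1891 0.2112] [-0.017   0.9998  0.0073  0.0051] [ 0.137  0.572  1.673  0.017  0.886 -1.478] [0.58 0.71 0.23]
tab_left 0.89 [277. 151.] [0.4955 0.1878 0.03  ]
tab_left 0.16 [ 51. 357.] [0.663  0.0109 0.03  ]
[array([275., 282.]), array([276., 237.]), array([276., 222.])]
```

View pics/w1.png

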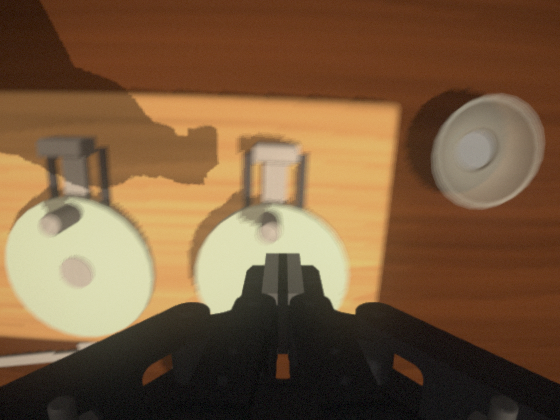

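The wrist view shows the left plate's knob near (268,228), slightly to the -y side, and its tab at (277,150). The closed tips are near (282,262). I'll shift to the knob's -y side and go down to push height.

>>> {"api": "drive_tool", "payload": {
  "linear": [
    [-2,-20,0],
    [-3,-21,0],
    [-2,0,0],
    [0,0,25],
    [0,0,25],
    [0,0,25],
    [0,0,14],
    [0,0,0],
    [0,0,0]
  ],
  "rot": [
    [0,0,1],
    [0,0,1],
    [0,0,0],
    [0,0,0],
    [0,0,0],
    [0,0,0],
    [0,0,0],
    [0,0,0],
    [0,0,0]
  ],
  "hand": [0,0,0,0,0,0,0,0,0]
}}

```text
t: 3.83
tcp_pos: [0.5365, 0.1657, 0.1241]
tool_rot: [-0.009, 1.0, 0.009, 0.007]
force: [-0.7, -0.2, 0.1]
finger_gap: 0.004
```

```bash
python3 w.py 2
```

```text
[0.5365 0.1657 0.1241] [-0.0091  0.9999  0.0092  0.0071] [ 0.094  0.706  1.737  0.027  0.683 -1.516] [-0.68 -0.19  0.05]
[array([328., 350.]), array([344., 300.]), array([333., 267.])]
```

View pics/w2.png

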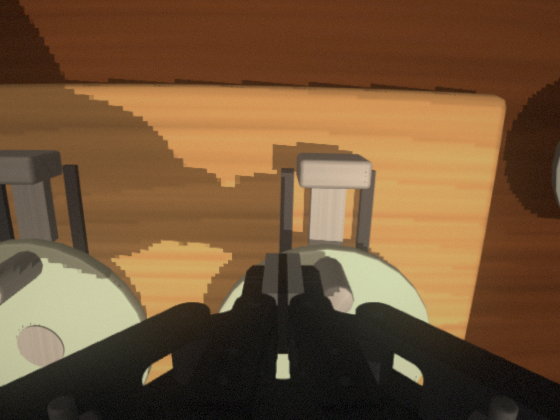

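```bash
cat >> h.py <<'E'
from scipy.spatial.transform import Rotation as Ro
C={'l':np.array([.5867,.1897]),'m':np.array([.5863,.0496]),'r':np.array([.586,-.0904])}
H=.0165  # knob radius + finger half thickness
def go(tip,yaw,n=1):
    """print tool-frame shift (mm) and rot (deg) to bring the fingertip to tip, tool y at yaw deg"""
    s=manip.sense(); R=Ro.from_quat(s['tool_rot']); y=np.radians(yaw)
    Y=np.array([np.cos(y),np.sin(y),0]); Z=np.array([0,0,-1.]); G=Ro.from_matrix(np.c_[np.cross(Y,Z),Y,Z])
    p=np.array(tip)-G.apply([0,0,manip.tip_reach])
    cur=s['tcp_pos']; print('tip',(cur+R.apply([0,0,manip.tip_reach])).round(4),'F',s['force'].round(1),'t',round(s['t'],2),
     'shift',(R.inv().apply(p-cur)*1e3).round(1),'rot',np.degrees((R.inv()*G).as_rotvec()).round(1))
def arc(k,phi,h=H,z=.046):
    f=np.radians(phi); K=C[k]+.045*np.array([-np.cos(f),-np.sin(f)]); T=np.array([-np.sin(f),np.cos(f)])
    return [*(K-T*h),z],90+phi
E
python3 -c "
from h import *
go(*arc('l',-7,.025)); go([.541,.166,.046],90)"
```

```text
tip [0.5391 0.166  0.0528] F [ 0.7 -0.2  0.5] t 4.08 shift [-1.1  5.6  6.9] rot [1.1 0.9 7.9]
tip [0.5391 0.166  0.0528] F [ 0.7 -0.2  0.5] t 4.08 shift [-3.   1.2  6.9] rot [1.1 1.  0.9]
```

>>> {"api": "drive_tool", "payload": {
  "linear": [
    [-1,0,4],
    [-1,0,4],
    [0,0,1]
  ],
  "rot": [
    [0.6,0.5,0.4],
    [0.6,0.5,0.4],
    [0.2,0.2,0.2]
  ],
  "hand": [0,0,0]
}}

```text
t: 4.33
tcp_pos: [0.5414, 0.1646, 0.1184]
tool_rot: [0.002, 1.0, -0.004, -0.0]
force: [0.2, 1.3, 0.2]
finger_gap: -0.0
```

>>> {"api": "drive_tool", "payload": {
  "linear": [
    [0,1.5,0],
    [0,1.5,0],
    [0,1.5,0],
    [0,1.5,0]
  ],
  "rot": [
    [0,0,0],
    [0,0,0],
    [0,0,0],
    [0,0,0]
  ],
  "hand": [0,0,0,0]
}}

```text
t: 4.67
tcp_pos: [0.5418, 0.1706, 0.118]
tool_rot: [0.002, 1.0, -0.004, -0.0]
force: [-1.1, 0.2, 0.2]
finger_gap: -0.007
```

```bash
python3 -c "
from h import *
go([.541,.175,.046],90)"
```

```text
tip [0.5417 0.17   0.0454] F [-1.1  0.2  0.2] t 4.67 shift [ 0.8  4.4 -0.7] rot [-0.5 -0.1 -0.3]
```

Small moves track well. I'll keep nudging.

>>> {"api": "drive_tool", "payload": {
  "linear": [
    [0,1.5,0],
    [0,1.5,0],
    [0,1.5,0]
  ],
  "rot": [
    [0,0,0],
    [0,0,0],
    [0,0,0]
  ],
  "hand": [0,0,0]
}}

```text
t: 4.92
tcp_pos: [0.5417, 0.1754, 0.118]
tool_rot: [0.002, 1.0, -0.004, -0.001]
force: [-0.7, -1.6, -0.9]
finger_gap: 0.004
```

>>> {"api": "drive_tool", "payload": {
  "linear": [
    [0,1.5,0],
    [0,1.5,0]
  ],
  "rot": [
    [0,0,0],
    [0,0,0]
  ],
  "hand": [0,0]
}}

```text
t: 5.08
tcp_pos: [0.5418, 0.1788, 0.118]
tool_rot: [0.002, 1.0, -0.004, -0.0]
force: [0.0, -0.8, -0.4]
finger_gap: -0.001
```

>>> {"api": "drive_tool", "payload": {
  "linear": [
    [0,1.5,0],
    [0,1.5,0]
  ],
  "rot": [
    [0,0,0],
    [0,0,0]
  ],
  "hand": [0,0]
}}

```text
t: 5.25
tcp_pos: [0.5421, 0.1821, 0.1181]
tool_rot: [0.002, 1.0, -0.004, 0.0]
force: [0.2, -0.2, 0.8]
finger_gap: 0.004
```

```bash
python3 w.py 3; python3 -c "
from h import *
for a in (-10,-20,-30,-40,-50,-60,-70,-80,-90,-100,-110): go(*arc('l',a))"
```

```text
[0.5421 0.1821 0.1181] [ 2.2e-03  1.0e+00 -4.2e-03  1.0e-04] [ 0.132  0.728  1.699 -0.013  0.715 -1.425] [ 0.17 -0.24  0.75]
[array([300., 357.]), array([304., 303.]), array([301., 269.])]
tip [0.5418 0.1814 0.0454] F [-0.3  0.3  1. ] t 5.5 shift [ 2.3 -0.8 -0.6] rot [-0.5  0.   9.8]
tip [0.5418 0.1814 0.0454] F [-0.3  0.3  1. ] t 5.5 shift [ 3.1  7.6 -0.6] rot [-0.5  0.1 19.8]
tip [0.5418 0.1814 0.0454] F [-0.3  0.3  1. ] t 5.5 shift [ 2.4 15.9 -0.7] rot [-0.5  0.1 29.8]
tip [0.5418 0.1814 0.0454] F [-0.3  0.3  1. ] t 5.5 shift [ 0.3 24.  -0.8] rot [-0.5  0.1 39.8]
tip [0.5418 0.1814 0.0454] F [-0.3  0.3  1. ] t 5.5 shift [-3.2 31.6 -0.9] rot [-0.5  0.2 49.8]
tip [0.5418 0.1814 0.0454] F [-0.3  0.3  1. ] t 5.5 shift [-7.9 38.4 -0.9] rot [-0.5  0.2 59.8]
tip [0.5418 0.1814 0.0454] F [-0.3  0.3  1. ] t 5.5 shift [-13.8  44.4  -1. ] rot [-0.4  0.3 69.8]
tip [0.5418 0.1814 0.0454] F [-0.3  0.3  1. ] t 5.5 shift [-20.6  49.2  -1. ] rot [-0.4  0.3 79.8]
tip [0.5418 0.1814 0.0454] F [-0.3  0.3  1. ] t 5.5 shift [-28.1  52.8  -1. ] rot [-0.4  0.4 89.8]
tip [0.5418 0.1814 0.0454] F [-0.3  0.3  1. ] t 5.5 shift [-36.2  55.   -1.1] rot [-0.4  0.4 99.8]
tip [0.5418 0.1814 0.0454] F [-0.3  0.3  1. ] t 5.5 shift [-44.5  55.8  -1.1] rot [ -0.4   0.4 109.8]
```

View pics/w3.png

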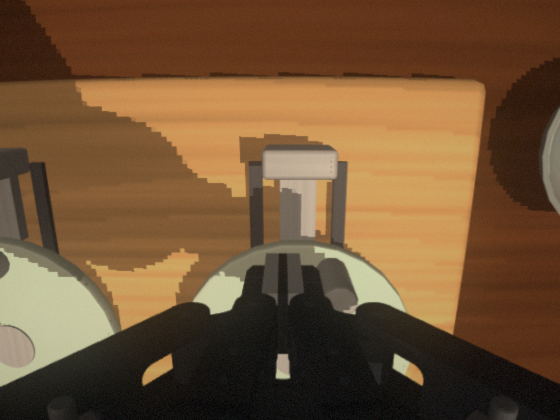

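The picture shows the left knob pushed to the right of its neutral line, at base (331,267) against (301,269). That is about 20° with under 1 N, so the left plate runs free. The effective contact offset is about 21 mm. Now I'll carry it on past a quarter turn.

```bash
sed -i 's/H=.0165/H=.0215/' h.py; python3 -c "
from h import *
for a in (-26,-30): go(*arc('l',a))"
```

```text
tip [0.5418 0.1814 0.0454] F [-0.3  0.3  1. ] t 5.5 shift [ 5.   8.1 -0.7] rot [-0.5  0.1 25.8]
tip [0.5418 0.1814 0.0454] F [-0.3  0.3  1. ] t 5.5 shift [ 4.9 11.5 -0.7] rot [-0.5  0.1 29.8]
```

>>> {"api": "drive_tool", "payload": {
  "linear": [
    [1,1.6,0],
    [1.2,1.6,0],
    [1.3,1.4,0],
    [1.4,1.3,0],
    [1.5,1.2,0],
    [2,4.8,0],
    [2,4.8,0],
    [2,4.8,0],
    [2,4.8,0]
  ],
  "rot": [
    [0,0,5.2],
    [0,0,5.2],
    [0,0,5.2],
    [0,0,5.2],
    [0,0,5.2],
    [0,0,6],
    [0,0,6],
    [0,0,6],
    [0,0,6]
  ],
  "hand": [0,0,0,0,0,0,0,0,0]
}}

```text
t: 6.25
tcp_pos: [0.5405, 0.2088, 0.1176]
tool_rot: [0.444, 0.896, -0.006, 0.0]
force: [-0.3, -0.6, 0.1]
finger_gap: -0.002
```

```bash
python3 -c "
from h import *
for a in (-50,-60): go(*arc('l',a))"
```

```text
tip [0.5401 0.2081 0.045 ] F [-0.3 -0.6  0.1] t 6.25 shift [ 0.7  1.6 -1. ] rot [-0.6  0.3 -2.7]
tip [0.5401 0.2081 0.045 ] F [-0.3 -0.6  0.1] t 6.25 shift [ 4.1  9.6 -1.1] rot [-0.6  0.3  7.3]
```

>>> {"api": "drive_tool", "payload": {
  "linear": [
    [2.1,5,-0.1],
    [2.1,5,-0.1],
    [2.1,5,-0.1],
    [2.1,5,-0.1],
    [2.1,5,-0.1],
    [2.1,5,-0.1],
    [2.1,5,-0.1],
    [2.1,5,-0.1],
    [2.1,5,-0.1],
    [2.1,5,-0.1]
  ],
  "rot": [
    [0,0,5.7],
    [0,0,5.7],
    [0,0,5.7],
    [0,0,5.7],
    [0,0,5.7],
    [0,0,5.7],
    [0,0,5.7],
    [0,0,5.7],
    [0,0,5.7],
    [0,0,5.7]
  ],
  "hand": [0,0,0,0,0,0,0,0,0,0]
}}

```text
t: 7.08
tcp_pos: [0.5802, 0.2389, 0.1168]
tool_rot: [0.833, 0.554, -0.01, -0.0]
force: [-0.4, -0.3, -0.1]
finger_gap: -0.001
```

```bash
python3 -c "
from h import *
for a in (-95,-105): go(*arc('l',a))
im=cams.snapshot('top'); cv2.imwrite('pics/top1.png',cv2.resize(im[190:300,150:370,::-1],None,fx=3,fy=3))"
```

```text
tip [0.5789 0.2381 0.0442] F [-0.4 -0.3 -0.1] t 7.08 shift [-6.6 -9.2 -1.6] rot [ -0.8   0.8 -17.7]
tip [0.5789 0.2381 0.0442] F [-0.4 -0.3 -0.1] t 7.08 shift [-1.2 -2.4 -1.8] rot [-0.7  0.9 -7.7]
```

View pics/top1.png

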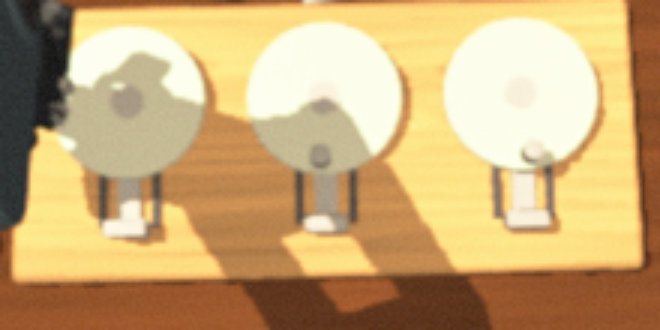

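>>> {"api": "drive_tool", "payload": {
  "linear": [
    [0,-6,0],
    [0,0,-30],
    [0,0,-30],
    [0,0,0],
    [0,0,0],
    [0,0,0],
    [0,0,0],
    [0,0,0],
    [0,0,0],
    [0,0,0],
    [0,0,0],
    [0,0,0],
    [0,0,0],
    [0,0,0],
    [0,0,0],
    [0,0,0],
    [0,0,0],
    [0,0,0],
    [0,0,0]
  ],
  "rot": [
    [0,0,0],
    [0,0,0],
    [0,0,0],
    [0,0,-7],
    [0,0,-7],
    [0,0,-7],
    [0,0,-7],
    [0,0,-7],
    [0,0,-7],
    [0,0,-7],
    [0,0,-7],
    [0,0,-7],
    [0,0,-7],
    [0,0,-7],
    [0,0,-7],
    [0,0,-7],
    [0,0,-7],
    [0,0,-7],
    [0,0,-7]
  ],
  "hand": [0,0,0,0,0,0,0,0,0,0,0,0,0,0,0,0,0,0,0]
}}

```text
t: 8.72
tcp_pos: [0.5583, 0.2417, 0.1765]
tool_rot: [-0.02, 1.0, -0.007, -0.018]
force: [0.4, 0.2, 0.2]
finger_gap: 0.001
```

```bash
python3 -c "
from h import *
go([.541,.020,.100],90)"
```

```text
tip [0.5556 0.2407 0.104 ] F [0.4 0.2 0.2] t 8.72 shift [  26.  -220.8    7.7] rot [-0.8 -2.1  2.3]
```

>>> {"api": "drive_tool", "payload": {
  "linear": [
    [0,0,0],
    [0,0,0],
    [2.5,-35,0],
    [2.5,-35,0],
    [2.5,-35,0],
    [2.5,-35,0],
    [2.5,-35,0],
    [2.5,-35,0],
    [0,-10,0]
  ],
  "rot": [
    [-0.4,-1,1.2],
    [-0.4,-1,1.2],
    [0,0,0],
    [0,0,0],
    [0,0,0],
    [0,0,0],
    [0,0,0],
    [0,0,0],
    [0,0,0]
  ],
  "hand": [0,0,0,0,0,0,0,0,0]
}}

```text
t: 9.47
tcp_pos: [0.5382, 0.0197, 0.1754]
tool_rot: [-0.019, 1.0, 0.001, -0.002]
force: [-0.7, -0.3, -0.1]
finger_gap: -0.0
```

```bash
python3 -c "
from h import *
go([.541,.020,.046],90)
im=cams.snapshot('top'); cv2.imwrite('pics/top2.png',cv2.resize(im[190:300,150:370,::-1],None,fx=3,fy=3))
for k in ('left','middle','right'):
  for x in cams.spot_point('knob_'+k,'top'): print(k,round(x['score'],2),x['at'],at_z('top',x['at'],.051).round(4))
"
```

```text
tip [0.5379 0.0199 0.1028] F [-0.7 -0.3 -0.1] t 9.47 shift [-3.   0.1 56.8] rot [ 0.2 -0.3  2.1]
left 0.56 [190.4, 243.9] [0.5409 0.1893 0.051 ]
```

View pics/top2.png

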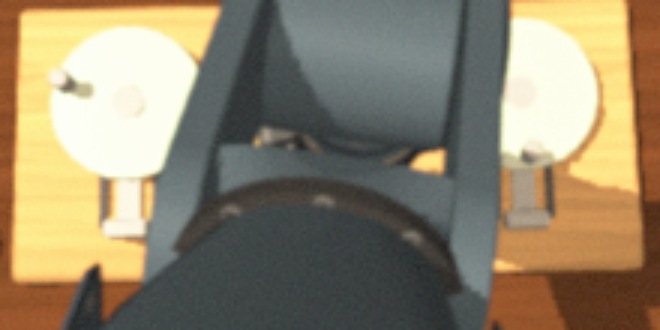

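The left knob now stands at about (75,87) against its plate centre (127,100), so it is roughly 104° round and past a quarter turn. Next is the middle plate.

>>> {"api": "drive_tool", "payload": {
  "linear": [
    [-1,0,15],
    [-1,0,15],
    [-1,0,15],
    [0,0,12],
    [0,0,2],
    [0,0,0]
  ],
  "rot": [
    [0,0,1],
    [0,0,1],
    [0,0,0],
    [0,0,0],
    [0,0,0],
    [0,0,0]
  ],
  "hand": [0,0,0,0,0,0]
}}

```text
t: 10.17
tcp_pos: [0.5424, 0.0357, 0.1159]
tool_rot: [-0.01, 1.0, 0.002, 0.0]
force: [0.6, -0.5, 1.4]
finger_gap: 0.001
```

```bash
sed -i 's/_left/_middle/g;s/.1897/.0496/g' w.py; python3 w.py 4; python3 -c "
from h import *
go([.541,.020,.046],90)"
```

```text
[0.5424 0.0357 0.1159] [-1.010e-02  9.999e-01  2.500e-03  4.000e-04] [-0.142  0.71   1.775  0.008  0.656 -1.74 ] [ 0.59 -0.49  1.44]
[array([312., 356.]), array([323., 303.]), array([316., 268.])]
tip [0.5429 0.0348 0.0444] F [-0.4  0.1 -0.3] t 10.42 shift [  2.  -14.4  -1.6] rot [0.3 0.1 1. ]
```

View pics/w4.png

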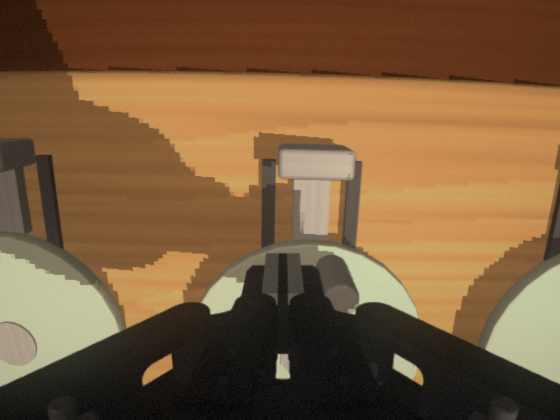

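The arm drifted about +15 mm in y after the fast move. The middle knob, at base (330,266) against neutral (316,268), is just touching and has moved a few degrees at most, with the force near zero. I'll push gently in tiny steps.

>>> {"api": "drive_tool", "payload": {
  "linear": [
    [0,1,-0.5],
    [0,1,-0.5]
  ],
  "rot": [
    [0,0,0],
    [0,0,0]
  ],
  "hand": [0,0]
}}

```text
t: 10.58
tcp_pos: [0.543, 0.0364, 0.119]
tool_rot: [-0.009, 1.0, 0.002, 0.002]
force: [0.6, -1.5, -1.2]
finger_gap: 0.001
```

>>> {"api": "drive_tool", "payload": {
  "linear": [
    [0,1,0],
    [0,1,0]
  ],
  "rot": [
    [0,0,0],
    [0,0,0]
  ],
  "hand": [0,0]
}}

```text
t: 10.75
tcp_pos: [0.5431, 0.0381, 0.1197]
tool_rot: [-0.009, 1.0, 0.002, 0.002]
force: [0.1, -1.1, -0.4]
finger_gap: -0.003
```

>>> {"api": "drive_tool", "payload": {
  "linear": [
    [0,1,0],
    [0,1,0]
  ],
  "rot": [
    [0,0,0],
    [0,0,0]
  ],
  "hand": [0,0]
}}

```text
t: 10.92
tcp_pos: [0.5433, 0.0398, 0.1199]
tool_rot: [-0.009, 1.0, 0.002, 0.003]
force: [0.8, -0.9, -1.0]
finger_gap: -0.001
```

>>> {"api": "drive_tool", "payload": {
  "linear": [
    [0,1,0],
    [0,1,0]
  ],
  "rot": [
    [0,0,0],
    [0,0,0]
  ],
  "hand": [0,0]
}}

```text
t: 11.08
tcp_pos: [0.5435, 0.0418, 0.1199]
tool_rot: [-0.008, 1.0, 0.002, 0.003]
force: [0.6, -1.8, -1.2]
finger_gap: -0.003
```

```bash
cat > k.py <<'E'
# knob-vs-neutral shift in wrist picture: crop for view
from h import *
import sys
im=cams.snapshot('wrist'); 
print([proj('wrist',p).round() for p in [(.5417,float(sys.argv[2]),.066),(.5417,float(sys.argv[2]),.036)]])
cv2.imwrite(f'pics/k{sys.argv[1]}.png',cv2.resize(im[230:330,230:430,::-1],None,fx=2,fy=2))
go([.541,.0496,.046],90)
E
python3 k.py 1 .0496
```

```text
[array([302., 296.]), array([299., 263.])]
tip [0.544  0.0422 0.0474] F [ 0.2 -0.6 -0.7] t 11.13 shift [2.4 7.7 1.4] rot [0.2 0.4 1. ]
```

View pics/k1.png

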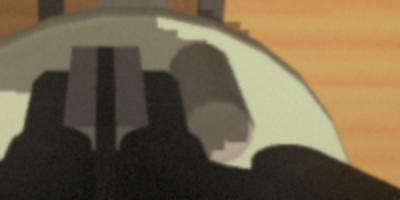

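The middle knob moved along with the finger (about 6 mm) at 1–2 N, so it is free-running. I'll continue it past a quarter turn.

```bash
python3 -c "
from h import *
for a in (-24,-28): go(*arc('m',a))"
```

```text
tip [0.544  0.0422 0.0474] F [ 0.2 -0.6 -0.7] t 11.13 shift [7.  6.4 1.3] rot [ 0.3  0.3 25. ]
tip [0.544  0.0422 0.0474] F [ 0.2 -0.6 -0.7] t 11.13 shift [6.9 9.9 1.3] rot [ 0.3  0.3 29. ]
```

>>> {"api": "drive_tool", "payload": {
  "linear": [
    [1.2,1.6,0.2],
    [1.4,1.6,0.2],
    [1.5,1.4,0.2],
    [1.6,1.3,0.2],
    [1.7,1.2,0.2],
    [2,4.8,0],
    [2,4.8,0],
    [2,4.8,0],
    [2,4.8,0]
  ],
  "rot": [
    [0,0,5.2],
    [0,0,5.2],
    [0,0,5.2],
    [0,0,5.2],
    [0,0,5.2],
    [0,0,5.8],
    [0,0,5.8],
    [0,0,5.8],
    [0,0,5.8]
  ],
  "hand": [0,0,0,0,0,0,0,0,0]
}}

```text
t: 11.88
tcp_pos: [0.5424, 0.0704, 0.1199]
tool_rot: [0.428, 0.904, 0.003, 0.003]
force: [0.1, -2.1, -0.3]
finger_gap: -0.004
```

```bash
python3 -c "
from h import *
for a in (-50,-60): go(*arc('m',a))"
```

```text
tip [0.5429 0.0706 0.0473] F [ 0.1 -2.1 -0.3] t 11.88 shift [ 0.8 -1.2  1.3] rot [ 0.4  0.1 -0.6]
tip [0.5429 0.0706 0.0473] F [ 0.1 -2.1 -0.3] t 11.88 shift [3.9 6.9 1.3] rot [0.4 0.1 9.4]
```

>>> {"api": "drive_tool", "payload": {
  "linear": [
    [2.2,4.9,0],
    [2.2,4.9,0],
    [2.2,4.9,0],
    [2.2,4.9,0],
    [2.2,4.9,0],
    [2.2,4.9,0],
    [2.2,4.9,0],
    [2.2,4.9,0],
    [2.2,4.9,0],
    [2.2,4.9,0]
  ],
  "rot": [
    [0,0,5.3],
    [0,0,5.3],
    [0,0,5.3],
    [0,0,5.3],
    [0,0,5.3],
    [0,0,5.3],
    [0,0,5.3],
    [0,0,5.3],
    [0,0,5.3],
    [0,0,5.3]
  ],
  "hand": [0,0,0,0,0,0,0,0,0,0]
}}

```text
t: 12.72
tcp_pos: [0.5759, 0.1067, 0.1185]
tool_rot: [0.801, 0.599, -0.004, -0.006]
force: [-1.9, 0.4, -0.2]
finger_gap: 0.002
```

```bash
python3 -c "
from h import *
for a in (-100,-110): go(*arc('m',a))"
```

```text
tip [0.5749 0.1071 0.0459] F [-1.9  0.4 -0.2] t 12.72 shift [-9.5 -0.3 -0.1] rot [-0.8 -0.1 -6.4]
tip [0.5749 0.1071 0.0459] F [-1.9  0.4 -0.2] t 12.72 shift [-5.6  7.5 -0.2] rot [-0.8 -0.   3.6]
```

>>> {"api": "drive_tool", "payload": {
  "linear": [
    [-2,3.5,0],
    [-2,3.5,0],
    [-1.5,3.5,0],
    [0,3.5,0]
  ],
  "rot": [
    [0,0,3],
    [0,0,3],
    [0,0,3],
    [0,0,3]
  ],
  "hand": [0,0,0,0]
}}

```text
t: 13.05
tcp_pos: [0.5843, 0.1001, 0.1174]
tool_rot: [0.862, 0.507, -0.007, -0.01]
force: [-1.0, 1.4, 0.6]
finger_gap: 0.003
```

```bash
python3 -c "
from h import *
for a in (-110,-120): go(*arc('m',a))"
```

```text
tip [0.5827 0.1008 0.0449] F [-1.   1.4  0.6] t 13.05 shift [-2.1 -2.1 -1.1] rot [-1.4  0.  -9.1]
tip [0.5827 0.1008 0.0449] F [-1.   1.4  0.6] t 13.05 shift [ 2.2  5.5 -1.3] rot [-1.4  0.1  0.9]
```

>>> {"api": "drive_tool", "payload": {
  "linear": [
    [0,-6,0],
    [0,0,-30],
    [0,0,-30],
    [0,0,0],
    [0,0,0],
    [0,0,0],
    [0,0,0],
    [0,0,0],
    [0,0,0],
    [0,0,0],
    [0,0,0],
    [0,0,0],
    [0,0,0],
    [0,0,0],
    [0,0,0],
    [0,0,0],
    [0,0,0],
    [0,0,0],
    [0,0,0],
    [0,0,0]
  ],
  "rot": [
    [0,0,0],
    [0,0,0],
    [0,0,0],
    [0,0,-7],
    [0,0,-7],
    [0,0,-7],
    [0,0,-7],
    [0,0,-7],
    [0,0,-7],
    [0,0,-7],
    [0,0,-7],
    [0,0,-7],
    [0,0,-7],
    [0,0,-7],
    [0,0,-7],
    [0,0,-7],
    [0,0,-7],
    [0,0,-7],
    [0,0,-7],
    [0,0,-6]
  ],
  "hand": [0,0,0,0,0,0,0,0,0,0,0,0,0,0,0,0,0,0,0,0]
}}

```text
t: 14.72
tcp_pos: [0.5642, 0.112, 0.1786]
tool_rot: [-0.019, 1.0, 0.008, -0.02]
force: [0.0, -0.2, -0.3]
finger_gap: -0.002
```

```bash
python3 -c "
from h import *
go([.541,-.145,.100],90)"
```

```text
tip [0.5613 0.1132 0.1061] F [ 0.  -0.2 -0.3] t 14.72 shift [  33.  -256.     2.8] rot [ 1.  -2.3  2.2]
```

>>> {"api": "drive_tool", "payload": {
  "linear": [
    [0,0,0],
    [0,0,0],
    [3,-30,0],
    [3,-30,0],
    [3,-30,0],
    [3,-30,0],
    [3,-30,0],
    [3,-30,0],
    [2,-30,0],
    [2,-20,0],
    [1,-12,0],
    [0,-8,0],
    [0,-4,0],
    [0,-2,0]
  ],
  "rot": [
    [0.5,-1.1,1.1],
    [0.5,-1.1,1.1],
    [0,0,0],
    [0,0,0],
    [0,0,0],
    [0,0,0],
    [0,0,0],
    [0,0,0],
    [0,0,0],
    [0,0,0],
    [0,0,0],
    [0,0,0],
    [0,0,0],
    [0,0,0]
  ],
  "hand": [0,0,0,0,0,0,0,0,0,0,0,0,0,0]
}}

```text
t: 15.88
tcp_pos: [0.5364, -0.1449, 0.1779]
tool_rot: [-0.015, 1.0, 0.003, -0.003]
force: [0.4, 0.3, -0.1]
finger_gap: 0.002
```

```bash
python3 -c "
from h import *
go([.541,-.145,.046],90)"
```

```text
tip [ 0.536  -0.1445  0.1053] F [ 0.4  0.3 -0.1] t 15.88 shift [-4.9 -0.5 59.2] rot [ 0.3 -0.3  1.7]
```

>>> {"api": "drive_tool", "payload": {
  "linear": [
    [-1,0,15],
    [-2,0,15],
    [-1,0,15],
    [-1,0,10],
    [0,0,4],
    [0,0,1]
  ],
  "rot": [
    [0,0,0.8],
    [0,0,0.8],
    [0,0,0],
    [0,0,0],
    [0,0,0],
    [0,0,0]
  ],
  "hand": [0,0,0,0,0,0]
}}

```text
t: 16.38
tcp_pos: [0.5425, -0.1386, 0.1168]
tool_rot: [-0.004, 1.0, 0.003, -0.002]
force: [-0.6, 0.0, -0.6]
finger_gap: -0.001
```

```bash
sed -i 's/\[230:330,230:430/[230:330,230:500/' k.py; python3 k.py 2 -.0904; python3 -c "
from h import *
go([.541,-.12,.046],90)"
```

```text
[array([414., 303.]), array([391., 270.])]
tip [ 0.5422 -0.1382  0.0443] F [-0.1  0.1  0.6] t 16.43 shift [-1.000e-01  1.882e+02 -6.000e-01] rot [ 0.3 -0.2  0.5]
tip [ 0.5422 -0.1382  0.0443] F [-0.1  0.1  0.6] t 16.43 shift [ 1.4 18.6 -1.6] rot [ 0.3 -0.2  0.5]
```

View pics/k2.png

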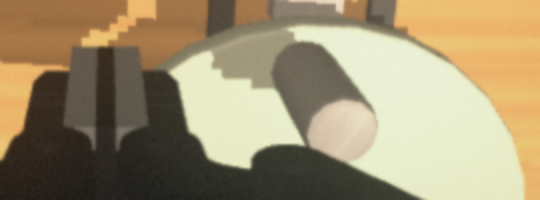

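The right knob's top is at about (401,295) against neutral (414,303), so it starts near +6°, with about 20 mm of clearance. I'll approach, then creep.

>>> {"api": "drive_tool", "payload": {
  "linear": [
    [0,4,-0.7],
    [0,4,-0.7],
    [0,3,0],
    [0,2,0]
  ],
  "rot": [
    [0,0,0],
    [0,0,0],
    [0,0,0],
    [0,0,0]
  ],
  "hand": [0,0,0,0]
}}

```text
t: 16.77
tcp_pos: [0.5433, -0.1243, 0.1203]
tool_rot: [-0.005, 1.0, 0.002, -0.001]
force: [-0.5, -0.7, -0.6]
finger_gap: -0.0
```

>>> {"api": "drive_tool", "payload": {
  "linear": [
    [0,1,0],
    [0,1,0]
  ],
  "rot": [
    [0,0,0],
    [0,0,0]
  ],
  "hand": [0,0]
}}

```text
t: 16.93
tcp_pos: [0.5435, -0.1216, 0.1214]
tool_rot: [-0.005, 1.0, 0.002, 0.0]
force: [-0.5, -0.1, -0.2]
finger_gap: 0.003
```

>>> {"api": "drive_tool", "payload": {
  "linear": [
    [0,1,0],
    [0,1,0]
  ],
  "rot": [
    [0,0,0],
    [0,0,0]
  ],
  "hand": [0,0]
}}

```text
t: 17.1
tcp_pos: [0.5437, -0.1195, 0.1219]
tool_rot: [-0.005, 1.0, 0.002, 0.001]
force: [-0.3, -0.2, -0.3]
finger_gap: 0.004
```

>>> {"api": "drive_tool", "payload": {
  "linear": [
    [0,1,0.5],
    [0,1,0.5]
  ],
  "rot": [
    [0,0,0],
    [0,0,0]
  ],
  "hand": [0,0]
}}

```text
t: 17.27
tcp_pos: [0.5439, -0.1175, 0.121]
tool_rot: [-0.005, 1.0, 0.002, 0.001]
force: [-0.3, -0.5, -0.4]
finger_gap: 0.003
```

>>> {"api": "drive_tool", "payload": {
  "linear": [
    [0,1,0],
    [0,1,0]
  ],
  "rot": [
    [0,0,0],
    [0,0,0]
  ],
  "hand": [0,0]
}}

```text
t: 17.43
tcp_pos: [0.5439, -0.1161, 0.1209]
tool_rot: [-0.005, 1.0, 0.001, 0.001]
force: [-1.0, -6.6, 1.0]
finger_gap: 0.002
```

The drag is clear: 6.6 N on the right plate against under 2 N on the others. I'm stopping there, after about 1–2° of turn at most. Now I'll back off, lift, and move in front of the right tab.

>>> {"api": "drive_tool", "payload": {
  "linear": [
    [0,-5,0],
    [0,-8,0],
    [0,0,-20],
    [0,0,-20],
    [0,0,-5],
    [15,5,0],
    [20,8,0],
    [20,8,0],
    [15,7,0],
    [10,5,0],
    [5,3,0],
    [2,1,0]
  ],
  "rot": [
    [0,0,0],
    [0,0,0],
    [0,0,0],
    [0,0,0],
    [0,0,0],
    [0,0,0],
    [0,0,0],
    [0,0,0],
    [0,0,0],
    [0,0,0],
    [0,0,0],
    [0,0,0]
  ],
  "hand": [0,0,0,0,0,0,0,0,0,0,0,0]
}}

```text
t: 18.43
tcp_pos: [0.4546, -0.0974, 0.1653]
tool_rot: [-0.002, 1.0, 0.001, 0.002]
force: [-0.1, 0.5, -0.7]
finger_gap: -0.005
```

```bash
python3 -c "
from h import *
go([.456,-.0904,.028],90)
im=cams.snapshot('wrist'); cv2.imwrite('pics/w5.png',im[:,:,::-1])
for x in cams.spot_point('tab_right','wrist')+cams.regions_of('tab_right','wrist'):
    print(round(x['score'],2), x.get('rect'), at_z('wrist',x['at'],.03) if 'at' in x else [at_z('wrist',(x['rect'][i],x['rect'][j]),.042).round(4) for i,j in((0,1),(2,3))])
print([proj('wrist',(x,y,.042)).round() for x in(.4876,.4996) for y in (-.0754,-.1054)])
"
```

```text
tip [ 0.455  -0.0971  0.0927] F [-0.1  0.5 -0.7] t 18.43 shift [-1.1  6.8 64.7] rot [0.2 0.3 0.3]
0.58 [156.1, 219.4, 560.0, 385.3] [array([ 0.447 , -0.1657,  0.042 ]), array([0.5605, 0.0848, 0.042 ])]
[array([322., 289.]), array([269., 288.]), array([321., 307.]), array([269., 307.])]
```

View pics/w5.png

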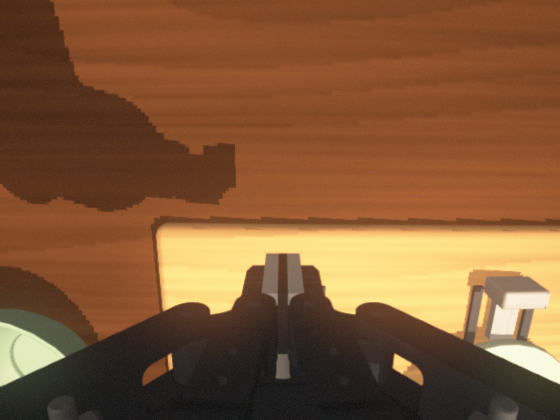

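The fingers hide the right tab. The neighbouring tab at (519,290) agrees with the geometry, and there is clearance ahead of the tips. I'll go down.

>>> {"api": "drive_tool", "payload": {
  "linear": [
    [0,2,12],
    [0,3,15],
    [0,2,15],
    [0,0,12],
    [0,0,6],
    [0,0,2]
  ],
  "rot": [
    [0,0,0],
    [0,0,0],
    [0,0,0],
    [0,0,0],
    [0,0,0],
    [0,0,0]
  ],
  "hand": [0,0,0,0,0,0]
}}

```text
t: 19.08
tcp_pos: [0.4661, -0.0956, 0.1019]
tool_rot: [-0.002, 1.0, -0.003, 0.011]
force: [-0.4, 1.0, 0.2]
finger_gap: 0.002
```

```bash
python3 -c "
from h import *
go([.476,-.0904,.028],90)"
```

```text
tip [ 0.4678 -0.0959  0.0294] F [-0.4  1.   0.2] t 19.08 shift [-9.8  5.1  1.5] rot [-0.3  1.3  0.2]
```

>>> {"api": "drive_tool", "payload": {
  "linear": [
    [0,2,0.5],
    [0,2,0.5],
    [0,1.5,0.5]
  ],
  "rot": [
    [0,0.5,0],
    [0,0.5,0],
    [0,0,0]
  ],
  "hand": [0,0,0]
}}

```text
t: 19.33
tcp_pos: [0.4678, -0.0909, 0.1003]
tool_rot: [-0.001, 1.0, -0.003, 0.003]
force: [-0.2, -1.4, -0.1]
finger_gap: -0.003
```

>>> {"api": "drive_tool", "payload": {
  "linear": [
    [-1.5,0,0],
    [-1.5,0,0],
    [-1.5,0,0],
    [-1.5,0,0]
  ],
  "rot": [
    [0,0,0],
    [0,0,0],
    [0,0,0],
    [0,0,0]
  ],
  "hand": [0,0,0,0]
}}

```text
t: 19.67
tcp_pos: [0.475, -0.0906, 0.102]
tool_rot: [-0.002, 1.0, -0.004, 0.004]
force: [0.3, 0.0, -0.5]
finger_gap: 0.001
```

>>> {"api": "drive_tool", "payload": {
  "linear": [
    [-1.5,0,0],
    [-1.5,0,0],
    [-1.5,0,0],
    [-1.5,0,0]
  ],
  "rot": [
    [0,0,0],
    [0,0,0],
    [0,0,0],
    [0,0,0]
  ],
  "hand": [0,0,0,0]
}}

```text
t: 20.0
tcp_pos: [0.4794, -0.0903, 0.1024]
tool_rot: [-0.002, 1.0, -0.003, 0.001]
force: [-3.8, -2.4, 1.9]
finger_gap: 0.004
```

>>> {"api": "drive_tool", "payload": {
  "linear": [
    [-1.5,0,0],
    [-1.5,0,0.3],
    [-1.5,0,0.3],
    [-1.5,0,0.3],
    [-1.5,0,0.3],
    [-1.5,0,0.3]
  ],
  "rot": [
    [0,0,0],
    [0,0,0],
    [0,0,0],
    [0,0,0],
    [0,0,0],
    [0,0,0]
  ],
  "hand": [0,0,0,0,0,0]
}}

```text
t: 20.5
tcp_pos: [0.4849, -0.0892, 0.1005]
tool_rot: [-0.002, 1.0, -0.002, -0.004]
force: [-4.4, -1.9, 3.9]
finger_gap: 0.0
```

>>> {"api": "drive_tool", "payload": {
  "linear": [
    [-1.5,0,0],
    [-1.5,0,0.3],
    [-1.5,0,0.3],
    [-1.5,0,0.3]
  ],
  "rot": [
    [0,0,0],
    [0,0,0],
    [0,0,0],
    [0,0,0]
  ],
  "hand": [0,0,0,0]
}}

```text
t: 20.83
tcp_pos: [0.4913, -0.0889, 0.0994]
tool_rot: [-0.002, 1.0, -0.001, -0.004]
force: [-3.8, -2.3, 2.4]
finger_gap: 0.005
```

```bash
python3 -c "
from h import *
go([.4985,-.0904,.028],90)"
```

```text
tip [ 0.4907 -0.0891  0.0268] F [-3.8 -2.3  2.4] t 20.83 shift [-7.2 -1.5 -1.2] rot [-0.2 -0.5  0.3]
```

>>> {"api": "drive_tool", "payload": {
  "linear": [
    [-1.5,0,0],
    [-1.5,0,0],
    [-1.5,0,0]
  ],
  "rot": [
    [0,0,0],
    [0,0,0],
    [0,0,0]
  ],
  "hand": [0,0,0]
}}

```text
t: 21.08
tcp_pos: [0.4964, -0.0889, 0.0993]
tool_rot: [-0.003, 1.0, -0.001, -0.004]
force: [-4.3, -0.4, 3.6]
finger_gap: -0.001
```

>>> {"api": "drive_tool", "payload": {
  "linear": [
    [-1,0,0],
    [-1,0,0]
  ],
  "rot": [
    [0,0,0],
    [0,0,0]
  ],
  "hand": [0,0]
}}

```text
t: 21.25
tcp_pos: [0.4988, -0.0889, 0.0993]
tool_rot: [-0.003, 1.0, -0.001, -0.004]
force: [-4.2, -1.2, 3.7]
finger_gap: -0.001
```

>>> {"api": "drive_tool", "payload": {
  "linear": [
    [-1,0,0],
    [-1,0,0]
  ],
  "rot": [
    [0,0,0],
    [0,0,0]
  ],
  "hand": [0,0]
}}

```text
t: 21.42
tcp_pos: [0.4997, -0.0887, 0.0992]
tool_rot: [-0.003, 1.0, -0.001, -0.006]
force: [-7.5, -3.4, 4.2]
finger_gap: 0.002
```

>>> {"api": "drive_tool", "payload": {
  "linear": [
    [-1,0,0]
  ],
  "rot": [
    [0,0,0]
  ],
  "hand": [0]
}}

```text
t: 21.5
tcp_pos: [0.4998, -0.0887, 0.0992]
tool_rot: [-0.003, 1.0, -0.001, -0.007]
force: [-6.0, -2.3, 4.2]
finger_gap: 0.006
```

>>> {"api": "drive_tool", "payload": {
  "linear": [
    [-1.5,0,0]
  ],
  "rot": [
    [0,0,0]
  ],
  "hand": [0]
}}

```text
t: 21.58
tcp_pos: [0.5001, -0.0886, 0.0991]
tool_rot: [-0.003, 1.0, -0.001, -0.009]
force: [-7.6, -4.0, 3.7]
finger_gap: -0.001
```

>>> {"api": "drive_tool", "payload": {
  "linear": [
    [-3,0,0]
  ],
  "rot": [
    [0,-0.5,0]
  ],
  "hand": [0]
}}

```text
t: 21.67
tcp_pos: [0.5002, -0.0883, 0.0988]
tool_rot: [-0.004, 1.0, 0.0, -0.008]
force: [-14.2, -6.1, 8.1]
finger_gap: -0.002
```

>>> {"api": "drive_tool", "payload": {
  "linear": [
    [-4,0,0]
  ],
  "rot": [
    [0,-0.7,0]
  ],
  "hand": [0]
}}

```text
t: 21.75
tcp_pos: [0.5001, -0.0878, 0.0984]
tool_rot: [-0.005, 1.0, 0.001, -0.007]
force: [-15.0, -7.5, 9.0]
finger_gap: -0.004
```

```bash
python3 -c "
from h import *
go([.4985,-.0904,.028],90)"
```

```text
tip [ 0.499  -0.0877  0.0259] F [-15.   -7.5   9. ] t 21.75 shift [ 1.6 -2.6 -2.1] rot [ 0.1 -0.9  0.6]
```

At 15 N with no further motion, the tab is hard on its stop. I'll back off, lift clear and check.

>>> {"api": "drive_tool", "payload": {
  "linear": [
    [6,0,0],
    [10,0,0],
    [10,0,0],
    [0,0,-25],
    [0,0,-30],
    [0,0,-30],
    [0,0,-30],
    [0,-25,-30],
    [0,-30,-20],
    [0,-30,0],
    [0,-30,0],
    [0,-30,0],
    [0,-30,0],
    [0,-10,0]
  ],
  "rot": [
    [0,0,0],
    [0,0,0],
    [0,0,0],
    [0,0,0],
    [0,0,0],
    [0,0,0],
    [0,0,0],
    [0,0,0],
    [0,0,0],
    [0,0,0],
    [0,0,0],
    [0,0,0],
    [0,0,0],
    [0,0,0]
  ],
  "hand": [0,0,0,0,0,0,0,0,0,0,0,0,0,0]
}}

```text
t: 22.92
tcp_pos: [0.4807, -0.28, 0.2733]
tool_rot: [-0.007, 1.0, -0.006, 0.009]
force: [0.5, -0.1, -0.1]
finger_gap: 0.002
```

```bash
python3 -c "
from h import *
print(manip.sense()['tcp_pos'],manip.sense()['force'])
im=cams.snapshot('top'); a=cv2.resize(im[150:300,90:450,::-1],(780,325),interpolation=cv2.INTER_CUBIC)
im=cams.snapshot('scene'); b=cv2.resize(im[130:280,120:400,::-1],(504,270),interpolation=cv2.INTER_CUBIC)
c=np.zeros((595,780,3),np.uint8); c[:325]=a; c[325:,:504]=b; cv2.imwrite('pics/fin.png',c)
for n in ('bowl','dish','ring','fork'):
  for x in cams.spot_point(n,'top')[:1]: print(n,np.round(x['at'],1))
cams.snapshot('top')
for n in ('tab_left','tab_middle','tab_right'):
  for x in cams.regions_of(n,'top')[:3]: print(n,round(x['score'],2),x['rect'])
"
```

```text
[ 0.48066187 -0.28001002  0.2733284 ] [ 0.51775054 -0.09149884 -0.1459629 ]
bowl [403.  226.8]
dish [123.6 268.2]
ring [222.7 182.1]
fork [283.7 183. ]
tab_left 0.4 [251.7, 172.2, 317.3, 188.6]
tab_left 0.26 [295.7, 197.9, 348.5, 244.4]
tab_middle 0.84 [156.1, 188.9, 366.9, 283.7]
tab_right 0.68 [152.0, 188.1, 365.4, 285.2]
```

View pics/fin.png

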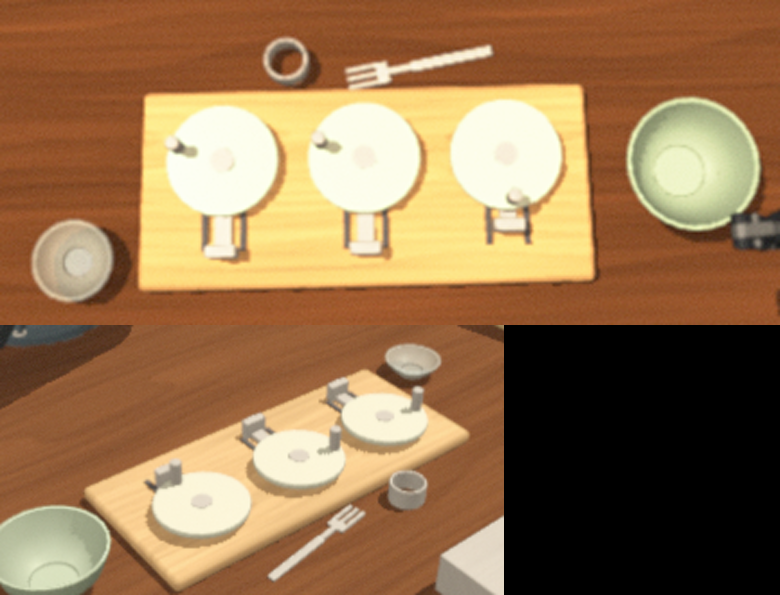

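The final picture shows the right tab moved in, at (509,224) against the open row at about y=248. The left and middle knobs stand past 90° at (173,143) and (319,139), their tabs are still open, and the bystanders have not moved. I'm handing in.

```bash
python3 -c "
from h import *
print(order.sign_off())"
```

```text
the job is handed in; nothing more can be done
None
```

The right plate (-y end) is the dry one, and its lock tab is now fully home against the stop. The job was handed in about 23 s into the 67 s allowed.

- **Left and middle plates:** both ran free, at about 2 N or less on the noisy force sensor. I turned each about 100° or more clockwise, judged from the pictures, and left their locks open.
- **Right plate:** it pushed back with 6.6 N at first contact, so I stopped there, after an estimated 1–2° of turn.
- **Right lock tab:** it slid about 20 mm at about 4 N. It then stood firm, with no further movement, at 15 N along x (about 19 N in total).

**Last checks:** the final top and scene pictures show the right tab in, the other two tabs open, and the left and middle knobs past 90°. The bowl, dish, ring and fork are where they were to within about 2 pixels. The gripper is clear and its force reading is near zero.

**What disagreed:**
- The region network gave no usable regions for the tabs at the end, so I judged them by eye.
- After one fast move the arm drifted about 15 mm, so it came down already touching the middle knob and may have turned it up to about 5° before I began the push. That plate runs free, so no harm was done.

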